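# Load a flanged drill bush into the slotted plate of a drilling jig

### The arm

A 7-joint arm with a two-finger parallel gripper is mounted at the origin on the work surface. World frame = base frame: x ahead of the robot, y to its left, z up, the work surface at z = 0. Lengths are in m, angles in degrees, forces in N, time in s.
With the tool pointing down it reaches from about 0.425 to 0.875 m from the base axis. Payload 4.7 kg.
Tool frame: the origin (TCP) lies where the fingers leave the gripper's body, on its centre line; the fingertips stand 70 mm ahead of it and the grasp point (between the pads) lies 51 mm ahead of it (env.tip_reach is the distance from the TCP to the fingertips, in m); z points along the fingers, x is the direction in which the jaws open and shut, and the axes are right-handed (so a half turn about z gives the same grasp; the last joint's range is limited). The gripper opens to 87 mm and grips with 3 to 60 N. Pads are 19 mm wide; open, the fingers measure 117 mm over their backs; the gripper's body (75 mm by 190 mm) begins 51 mm behind the grasp point.
Start: joints at [-67.489, 18.392, -4.016, 83.108, 1.295, 78.541, -3.26], TCP at [0.24, 0.604, 0.292] pointing down, gripper open.
Joint ranges: [-163.93, 163.93], [-17.29, 119.83], [-79.2, 71.16], [3.27, 140.29], [-89.18, 269.18], [5.43, 117.66], [-154.24, 154.24]. Speed limits (degrees/s): [147.25, 147.25, 180, 180, 180, 180, 180].

### API

Orientations are given as [roll, pitch, yaw] about the fixed x, y, z axes, in that order (R = Rz(yaw) Ry(pitch) Rx(roll)).
In Python, from cell import env, optics, order gives the robot as it stands.
- The arm moves only by the shell command python3 -m creep 'ROWS' [FORCE]. ROWS is JSON, a list of rows, each a list of 7 numbers: the shift along the tool's x, y, z in cm, then the turn, a rotation vector about the tool's x, y, z in rad, then the opening, from 0 (shut) to 1 (fully open). A call has 1 to 20 rows; each row shifts and turns the pose as measured when the row begins, along the tool's axes as they then stand; what a row does not reach is not made up. A row lasts 1/10 s, in which the tool goes at most 50 mm and 8.59 degrees, less where a joint would pass 70% of its speed; a pose out of reach is approached as far as the arm can. A call with a gripper value outside its range is refused whole. The fingers move at their own pace and stop on an object; FORCE is the grip in N (left out, the last holds). Time passes only in rows, so rows that do not move let the fingers close. It gives the time, the measured TCP pose, the force and the opening at its end, in the units of the state.
- env.get_obs(): the state, without advancing time (a new reading comes with each control period).
- optics.read_camera(name): name is "scene" or "side" or "wrist"; returns a dict with "frame" (480x640x3 uint8, blue, green, red), "z_map" (480x640 float32, m along the optical axis (not along the pixel's ray), 0 where there is no reading), "fx", "fy", "cx", "cy" (pixels), "distortion" ([k1, k2, p1, p2, k3] as OpenCV has them; the pictures are not rectified), "R" (3x3) and "t" (3): a world point X has camera coordinates R X + t; the wrist camera has in their place "hand_eye" (4x4, takes a point from camera to tool coordinates, whose origin is the TCP and whose axes are the tool frame's). Camera axes: x right, y down, z forward; pixel columns grow to the right and rows downward; lengths in m; the calibration is good to about 2 mm. A picture is of the moment at which its call begins: read the wrist's pose just before it.
- order.sign_off(): hands the job in, once; it reports no verdict.
The state is a dict: "time_s": time; "qpos": joint angles; "joint_velocities": joint speeds; "effort": joint torques, N m; "tool_pos": TCP position; "tool_rot": TCP orientation; "force": force on the tool from outside, world axes, zero at the start; "wrist_torque": the same for the moment, N m; "grip_width": finger opening in m.
Only numpy, scipy, OpenCV 4.12 (cv2) and the standard library are available. Lean on these libraries where they do the work, as an engineer would, in place of code of your own. Each camera call takes 0.05 s, during which the arm holds its last target. There are 200 camera calls.

### The job

Take the brass flanged drill bush standing on the bench and slide it, flange underneath, into the open slot of the drilling jig's aluminium plate, past the two spring catches, until it bears fully home against the depth stop. Feel for the stop, whose setting differs every time: ease the bush in gently and do not ram it. Leave it standing in the slot, let go, and do not disturb the other things on the bench.

Things in the scene. Friction and masses are not known exactly. Their poses are not given: they have to be found in the camera images.
- bush: Polished brass drill bush, 0.2 to 0.4 kg, standing upright on the bench on its flange, at one of three spots: a round flange 44 mm in diameter and 8 mm thick at the foot, and a plain round barrel 26 mm in diameter above it up to 90 mm height; a dark bore shows in the top. Origin at the centre of its underside, z up along the barrel.
- jig: Drilling jig fixed to the bench: plywood base board 240 x 100 x 20 mm (x, y, z), red stripes at its front end. Origin on its underside, on the middle line, 110 mm from the front end; x runs along the slot, from the mouth inward; z up. From x = -110 to -30 mm the board is an open apron, 20 mm above the bench, where the flange can be set down; from x = -30 to +105 mm the slotted aluminium plate stands over it.
- slot_mouth (a point): Middle of the slot's open end on the plate's top face, at x = -30 mm, y = 0, 40.5 mm up in the jig's frame (same axes). The plate is 10 mm thick; below it a channel 10.5 mm high and 56 mm wide takes the flange. The slot follows the jig's x axis, is 28.5 mm wide, and flares from 45 mm at the mouth to that width over the first 12 mm.
- stop_zone (a point): Mid point, on the plate's top face, of where the bush's axis can end: a rigid depth stop, a dark steel block on the plate (16 mm wide, 20 mm high) that meets the barrel, is set so that the axis ends from 22 mm short of here to 23 mm beyond, unmeasured; keep the push below 18 N. Behind the block is a black knob, 24 mm high. Two sprung rollers under the plate meet the flange 21 mm before home and take 3 to 8 N to pass.
- home_pin (a joint): Thin red spring pin through the stop block along the slot, 9.5 mm above the plate, pressed in by the barrel as the bush comes home (under 1 N). Value in m: 0 when free, about 0.004 when the barrel bears on the block; below 0.0025 the bush is not home. It tells nothing of where the stop is.
- plain_sleeve: Bystander: plain steel sleeve without a flange, 30 mm in diameter, 80 mm high, upright. Origin at the centre of its underside.
- glue_bottle: Bystander: yellow glue bottle with a red cap, 48 mm in diameter, 120 mm high. Origin at the centre of its underside.
- spray_can: Bystander: spray can with black cap, 56 mm in diameter, 170 mm high. Origin at the centre of its underside.
- pine_block: Bystander: pine offcut with red pencil lines, 120 x 45 x 40 mm. Origin at the centre of its underside.
- tape_roll: Bystander: yellow roll of tape lying flat, 90 mm in diameter, 25 mm high. Origin at the centre of its underside.
- screwdriver: Bystander: screwdriver lying on the bench. Origin under it near the middle, x towards the tip.
- mallet: Bystander: rubber-headed mallet lying on the bench. Origin under it near the middle, x towards the head.
Not all that is in view belongs to the job. Leave any blue or purple look-alike of the bush alone.

How it is judged:
By the outcome, as a careful person would: the job done as asked, in the order asked, and still so for the second after the job is handed in, with the robot touching nothing.
It also fails if it takes over 48 s, if anything falls off the work surface, if the arm or the gripper's body presses on something with over 40 N, if the wrist force passes 120 N, or if a joint passes its speed limit or range.

## Working session

There is one attempt and no reset: what is moved stays moved. The work goes in short steps, Python scripts to look and compute and a shell command to move; the robot and the scene stay as the last step left them, time stands still between calls to the robot, and variables do not carry over. Pictures are saved under pics/ and viewed, on a budget of 10 in all, crops included, one or two more only if the job needs it, and the job is handed in when it is done.

```bash
mkdir -p pics; ls; python3 - <<'E'
from cell import env,optics
import cv2,numpy as np
o=env.get_obs();print(o)
a=optics.read_camera("scene");b=optics.read_camera("side")
for c in(a,b):print(c['R'],c['t'],c['fx'],c['cx'],c['cy'],c['distortion'])
cv2.imwrite('pics/scene.png',a['frame']);cv2.imwrite('pics/side.png',b['frame'])
import pickle;pickle.dump((a,b),open('cams.pkl','wb'))
E
```

```text
pics
{'time_s': 0.0, 'qpos': array([-67.48658026,  18.43877492,  -4.01425225,  83.17620241,
         1.29541132,  78.54176634,  -3.26048918]), 'joint_velocities': array([-0.01230235,  0.0087289 ,  0.09214061, -0.0476521 ,  0.00337512,
        0.01841613, -0.04265063]), 'effort': array([-1.59783604e-04, -4.91287172e+01, -4.03943891e-01, -3.12528205e+01,
       -6.39874628e-02,  4.36906144e-02,  1.67574149e-04]), 'tool_pos': array([0.24028883, 0.60348612, 0.29115306]), 'tool_rot': array([1.79993301e+02, 1.11479181e-01, 6.82947311e+01]), 'force': array([-1.43769786,  0.38927354, -0.23289678]), 'wrist_torque': array([-0.01411468,  0.01484528,  0.0067841 ]), 'grip_width': 0.08681075976366653}
[[ 0.28129823  0.95961534 -0.00311516]
 [ 0.62265267 -0.18499037 -0.76031718]
 [-0.7301883   0.21193621 -0.64954452]] [-0.1510723 -0.2908593  1.4393836] 435.94121327922653 321.06745887573607 234.30853273273118 [-0.01024485  0.          0.          0.          0.        ]
[[ 0.86809543 -0.49631245  0.00918034]
 [-0.26520929 -0.47934962 -0.83659307]
 [ 0.41961215  0.72380791 -0.54774789]] [-0.52019277  0.20911218  1.25988792] 596.1354867489993 319.197434231791 231.76157033445384 [-0.19885589  0.          0.          0.          0.        ]
```

View pics/scene.png

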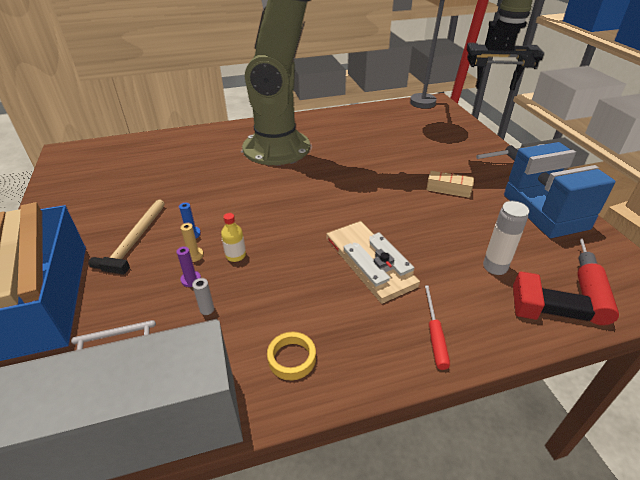

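View pics/side.png

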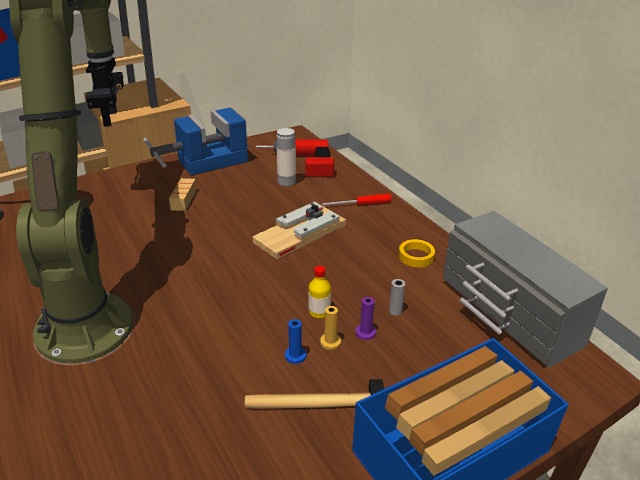

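Candidates for the bush, in the scene view: blue (188,220), brass/yellow (190,240), purple (187,265), and steel without a flange (203,297). The brass one, at (331,328) in the side view, fits the description. Next I'll enlarge it to confirm, and measure it and the jig.

```bash
cat > h.py <<'E'
import numpy as np,cv2
def K(c):return np.array([[c['fx'],0,c['cx']],[0,c['fy'],c['cy']],[0,0,1.]])
def ext(c,tool=None):
    "R,t with Xc=R X+t"
    if 'R' in c:return np.array(c['R']),np.array(c['t'])
    from scipy.spatial.transform import Rotation as Ro
    T=np.eye(4);T[:3,:3]=Ro.from_euler('xyz',tool['tool_rot'],degrees=True).as_matrix();T[:3,3]=tool['tool_pos']
    M=np.linalg.inv(T@np.array(c['hand_eye']));return M[:3,:3],M[:3,3]
def onplane(c,uv,z,tool=None):
    R,t=ext(c,tool);n=cv2.undistortPoints(np.array(uv,float).reshape(-1,1,2),K(c),np.array(c['distortion']))[:,0]
    d=np.c_[n,np.ones(len(n))]@R;o=-R.T@t
    return o+d*((z-o[2])/d[:,2])[:,None]
def cloud(c,tool=None):
    R,t=ext(c,tool);v,u=np.mgrid[:480,:640]
    n=cv2.undistortPoints(np.c_[u.ravel(),v.ravel()].astype(float).reshape(-1,1,2),K(c),np.array(c['distortion']))[:,0]
    z=c['z_map'].ravel()[:,None];P=(np.c_[n,np.ones(len(n))]*z-t)@R
    P[z[:,0]==0]=np.nan;return P.reshape(480,640,3)
E
python3 - <<'E'
import pickle;from h import *
a,b=pickle.load(open('cams.pkl','rb'))
tiles=[]
from scipy.optimize import least_squares
for c,bb,bj in((a,(165,180,75,130),(320,215,110,90)),(b,(300,290,70,65),(245,190,110,70))):
    P=cloud(c);hsv=cv2.cvtColor(c['frame'],cv2.COLOR_BGR2HSV)
    def roi(x,y,w,h):
        m=np.zeros((480,640),bool);m[y:y+h,x:x+w]=1;return m
    m=roi(*bb)&(hsv[...,0]>15)&(hsv[...,0]<32)&(hsv[...,1]>90)&(hsv[...,2]>80)
    q=P[m];
    s=q[(q[:,2]>.02)&(q[:,2]<.08)]
    f=least_squares(lambda p:np.hypot(*(s[:,:2]-p).T)-.013,s[:,:2].mean(0)+.008*np.sign(s[:,:2].mean(0)-(-ext(c)[0].T@ext(c)[1])[:2]),loss='soft_l1',f_scale=.002)
    print('bush',len(s),f.x,np.abs(f.fun).mean(),'top z',np.nanpercentile(q[:,2],98))
    r=roi(*bj)
    pl=P[r&(np.abs(P[...,2]-.0405)<.003)&(hsv[...,1]<60)];wd=P[r&(np.abs(P[...,2]-.02)<.004)&(hsv[...,1]>60)]
    al=P[r&(P[...,2]>.014)&(P[...,2]<.046)]
    for n,x in(('plate',pl),('wood',wd),('all',al)):
        print(n,len(x),cv2.minAreaRect((x[:,:2]*1000).astype(np.float32)))
    for x,y,w,h in(bb,bj):tiles.append(cv2.resize(c['frame'][y:y+h,x:x+w],(400,300),interpolation=cv2.INTER_CUBIC))
cv2.imwrite('pics/crop.png',np.vstack([np.hstack(tiles[:2]),np.hstack(tiles[2:])]))
E
```

```text
bush 378 [ 0.47672604 -0.27460405] 0.03307398286813826 top z 0.09646195032611578
plate 1232 ((627.0529174804688, 106.59527587890625), (137.15345764160156, 103.591064453125), 12.025703430175781)
wood 1526 ((599.551025390625, 100.09253692626953), (241.80601501464844, 101.5731201171875), 12.244275093078613)
all 3295 ((627.93896484375, 107.04442596435547), (301.0669860839844, 107.89060974121094), 13.9457426071167)
bush 440 [ 0.4566939 -0.2918866] 0.02726901942273817 top z 0.09007173953148041
plate 615 ((623.3499755859375, 102.02537536621094), (138.9807586669922, 105.1314926147461), 11.731576919555664)
wood 994 ((635.568115234375, 105.09009552001953), (325.8446350097656, 106.20457458496094), 12.058517456054688)
all 2159 ((639.3516845703125, 107.01649475097656), (334.826904296875, 109.38936614990234), 13.13976764678955)
```

View pics/crop.png

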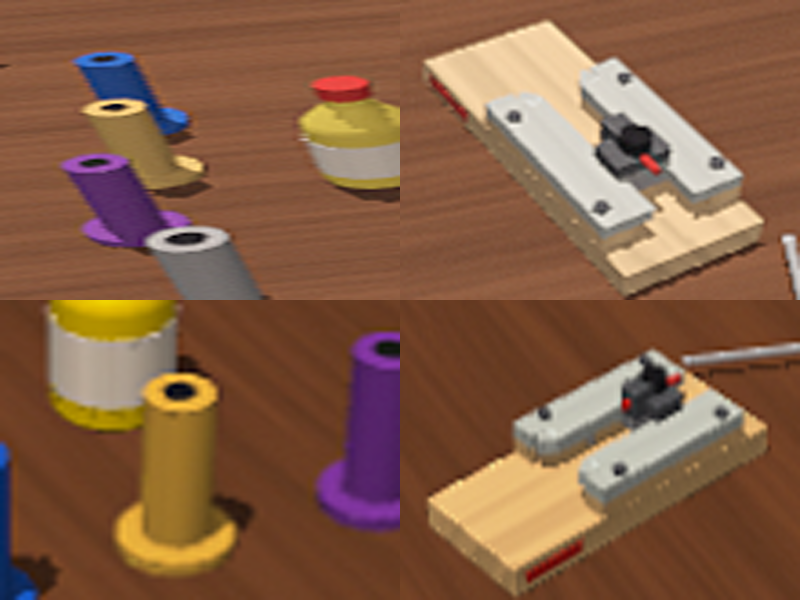

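The enlarged crop confirms it: the brass bush has a flange at its foot, with its bore top at about scene (186.6,226.4) and side (331.5,309.9). The jig's apron and mouth face the robot. Next I'll get positions for the bush and its neighbours.

```bash
python3 - <<'E'
import pickle;from h import *
a,b=pickle.load(open('cams.pkl','rb'))
print('bush top',onplane(a,[186.6,226.4],.09),onplane(b,[331.5,309.9],.09))
print('bush foot? blue top',onplane(a,[184.5,206],.09),onplane(b,[295,324],.09))
print('purple',onplane(a,[182.9,250.5],.09),onplane(b,[368,301],.09))
print('sleeve',onplane(a,[200.6,283],.08),onplane(b,[398,284],.08))
print('glue',onplane(a,[229.5,217],.12),onplane(b,[320,270],.12))
print('can',onplane(a,[513,208],.17),onplane(b,[286,133],.17))
# jig front edge check, stop pin/knob heights
for c,bj in((a,(320,215,110,90)),(b,(245,190,110,70))):
    P=cloud(c);hsv=cv2.cvtColor(c['frame'],cv2.COLOR_BGR2HSV);m=np.zeros((480,640),bool);x,y,w,h=bj;m[y:y+h,x:x+w]=1
    o=[np.array([.6015,.0985])];
    th=np.radians(12.1)
    q=P[m&(P[...,2]>.015)&(P[...,2]<.025)&(hsv[...,1]>60)]-[.5995,.100,0]
    X=q[:,0]*np.cos(th)+q[:,1]*np.sin(th);Y=-q[:,0]*np.sin(th)+q[:,1]*np.cos(th)
    k=(np.abs(X)<.15)&(np.abs(Y)<.08);print('board X',np.percentile(X[k],[0.5,99.5]),'Y',np.percentile(Y[k],[.5,99.5]))
    q=P[m&(np.abs(P[...,2]-.0405)<.002)&(hsv[...,1]<60)&(hsv[...,2]>150)]-[.5995,.100,0]
    X=q[:,0]*np.cos(th)+q[:,1]*np.sin(th);Y=-q[:,0]*np.sin(th)+q[:,1]*np.cos(th)
    print('plate X',np.percentile(X,[1,99]),'Y',np.percentile(Y,[1,99]), 'inner',Y[Y<0].max(),Y[Y>0].min())
E
```

```text
bush top [[ 0.46121353 -0.29342301  0.09      ]] [[ 0.45591973 -0.29848929  0.09      ]]
bush foot? blue top [[ 0.3810741  -0.29397322  0.09      ]] [[ 0.3726827 -0.3000756  0.09     ]]
purple [[ 0.54127527 -0.30543669  0.09      ]] [[ 0.53495266 -0.31114243  0.09      ]]
sleeve [[ 0.63723572 -0.27791352  0.08      ]] [[ 0.62986504 -0.28584604  0.08      ]]
glue [[ 0.4939549  -0.19698776  0.12      ]] [[ 0.48173466 -0.20668284  0.12      ]]
can [[0.69644555 0.36673834 0.17      ]] [[0.68909953 0.3535905  0.17      ]]
board X [-0.11904988  0.12070503] Y [-0.04994999  0.04960542]
plate X [-0.03804626  0.0941518 ] Y [-0.04931272  0.05095009] inner -0.012579486693063031 0.013777592548651164
board X [-0.12437168  0.11817501] Y [-0.05419036  0.04866942]
plate X [-0.04195289  0.09002262] Y [-0.05143018  0.04834078] inner -0.015470937585860624 0.010817343528616458
```

```bash
python3 -m creep '[[-0.4,4.9,0,0,0,0.083,1],[-0.4,4.9,0,0,0,0.083,1],[-0.4,4.9,0,0,0,0.083,1],[-0.4,4.9,0,0,0,0.083,1],[-0.4,4.9,0,0,0,0.083,1],[-0.4,4.9,0,0,0,0.083,1],[-0.4,4.9,0,0,0,0.083,1],[-0.4,4.9,0,0,0,0.083,1],[-0.4,4.9,0,0,0,0.083,1],[-0.4,4.9,0,0,0,0.083,1],[-0.4,4.9,0,0,0,0.083,1],[-0.4,4.9,0,0,0,0.083,1],[-0.4,4.9,0,0,0,0.083,1],[-0.4,4.9,0,0,0,0.083,1],[-0.4,4.9,0,0,0,0.083,1],[-0.4,4.9,0,0,0,0.083,1],[-0.4,4.9,0,0,0,0.083,1]]' 50
```

```text
time_s: 1.8
tool_pos: [0.5603, -0.0953, 0.2811]
tool_rot: [179.4, 0.7, -14.8]
force: [0.6, -0.2, 0.1]
grip_width: 0.0867
```

```bash
python3 -m creep '[[0.2,3.9,0,0,0,0.09,1],[0.2,3.9,0,0,0,0.09,1],[0.2,3.9,0,0,0,0.09,1],[0.2,3.9,0,0,0,0.09,1],[0.2,3.9,0,0,0,0.09,1],[0.2,3.5,0,0,0,0.09,1],[0,0,0,0,0,0,1]]'
python3 - <<'E'
from cell import env,optics;from h import *
o=env.get_obs();c=optics.read_camera("wrist");print(o['tool_pos'],o['tool_rot'])
cv2.imwrite('pics/w1.png',c['frame'])
import pickle;pickle.dump((o,c),open('w1.pkl','wb'))
hsv=cv2.cvtColor(c['frame'],cv2.COLOR_BGR2HSV);P=cloud(c,o)
m=((hsv[...,0]>15)&(hsv[...,0]<32)&(hsv[...,1]>90)&(hsv[...,2]>80)&(P[...,2]>.082)&(P[...,2]<.1)).astype(np.uint8)
n,l,s,ce=cv2.connectedComponentsWithStats(m)
for i in range(1,n):
    if s[i,4]>80:
        q=P[l==i];(cx,cy),r=cv2.minEnclosingCircle((q[:,:2]*1000).astype(np.float32));print(s[i],ce[i],cx,cy,r,np.nanmedian(q[:,2]))
E
```

```text
time_s: 2.5
tool_pos: [0.4528, -0.318, 0.2824]
tool_rot: [178.9, 0.3, -47.9]
force: [-0.9, -0.7, 0.5]
grip_width: 0.0872
[ 0.45281198 -0.31801314  0.28240049] [178.87958476   0.2839138  -47.93744494]
[ 214   69   47   53 1034] [242.66537718  98.96615087] 484.71142578125 -202.5999298095703 19.324687957763672 0.08747495942478739
[290 192  32  25 324] [304.66049383 199.87037037] 457.30352783203125 -296.74444580078125 12.713356971740723 0.08948319816206131
```

View pics/w1.png

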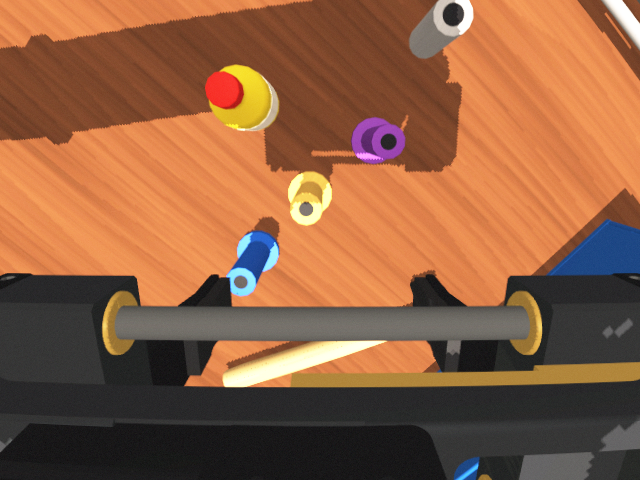

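```bash
python3 -m creep '[[-1.28,-1.76,0,0.02,0.005,0,1],[0,0,2.5,0,0,0,1],[0,0,3.5,0,0,0,1],[0,0,3.5,0,0,0,1],[0,0,2,0,0,0,1],[0,0,0,0,0,0,1]]'
```

```text
time_s: 3.15
tool_pos: [0.465, -0.2854, 0.1626]
tool_rot: [-179.5, 0.1, -46.8]
force: [0.5, -0.7, 0.7]
grip_width: 0.0866
```

```bash
python3 -m creep '[[0.3,1.34,0,-0.009,0,0,1],[0,0,0,0,0,0,1],[0,0,2,0,0,0,1],[0,0,1.8,0,0,0,1],[0,0,0,0,0,0,1]]'
```

```text
time_s: 3.65
tool_pos: [0.4609, -0.2983, 0.1292]
tool_rot: [-179.8, -0.4, -46.6]
force: [-1.2, 0.4, 0.2]
grip_width: 0.0873
```

```bash
python3 -m creep '[[-0.36,0.15,0.8,-0.003,-0.006,0,1],[0,0,0,0,0,0,1],[0,0,0,0,0,0,1]]'; python3 -m creep '[[0,0,0,0,0,0,0.5],[0,0,0,0,0,0,0.35],[0,0,0,0,0,0,0.2],[0,0,0,0,0,0,0.1],[0,0,0,0,0,0,0.1],[0,0,0,0,0,0,0.1],[0,0,0,0,0,0,0.1]]' 45
```

```text
time_s: 3.95
tool_pos: [0.4589, -0.2979, 0.1242]
tool_rot: [-179.9, -0.3, -46.6]
force: [0.1, 0.5, 0.1]
grip_width: 0.0868
time_s: 4.65
tool_pos: [0.4599, -0.2983, 0.126]
tool_rot: [-179.8, -0.4, -46.6]
force: [0.1, 0.2, -0.1]
grip_width: 0.039
```

```bash
python3 -m creep '[[0,0,0.2,0,0,0,0],[0,0,0,0,0,0,0],[0,0,0,0,0,0,0],[0,0,0,0,0,0,0],[0,0,0,0,0,0,0],[0,0,0,0,0,0,0]]' 45
```

```text
time_s: 5.25
tool_pos: [0.4596, -0.298, 0.1235]
tool_rot: [-179.8, -0.3, -46.6]
force: [-0.3, 0.3, 0.5]
grip_width: 0.0246
```

```bash
python3 -m creep '[[0,0,-0.8,0,0,0,0],[0,0,-2,0,0,0,0],[0,0,-3,0,0,0,0],[0,0,-3,0,0,0,0],[0,0,-3,0,0,0,0],[0,0,-3,0,0,0,0],[0,0,-1,0,0,0,0],[0,0,0,0,0,0,0]]'
```

```text
time_s: 6.05
tool_pos: [0.4559, -0.2971, 0.2861]
tool_rot: [-180.0, -0.0, -46.7]
force: [-0.7, 0.1, -3.6]
grip_width: 0.0248
```

```bash
python3 -m creep '[[0.3,-2,0,0,0,-0.1,0],[0.35,-3.8,0,0,0,-0.13,0],[0.35,-3.8,0,0,0,-0.13,0],[0.35,-3.8,0,0,0,-0.13,0],[0.35,-3.8,0,0,0,-0.13,0],[0.35,-3.8,0,0,0,-0.13,0],[0.35,-3.8,0,0,0,-0.13,0],[0.35,-3,0,0,0,-0.13,0],[0,0,0,0,0,0,0],[0,0,0,0,0,0,0]]'
python3 - <<'E'
from cell import env,optics;from h import *
o=env.get_obs();c=optics.read_camera("wrist");print(o['tool_pos'],o['tool_rot'])
cv2.imwrite('pics/w2.png',c['frame'])
import pickle;pickle.dump((o,c),open('w2.pkl','wb'))
hsv=cv2.cvtColor(c['frame'],cv2.COLOR_BGR2HSV);P=cloud(c,o)
th=np.radians(12.1);Q=P-[.589,.097,0];X=Q[...,0]*np.cos(th)+Q[...,1]*np.sin(th);Y=-Q[...,0]*np.sin(th)+Q[...,1]*np.cos(th)
box=(X>-.13)&(X<.15)&(np.abs(Y)<.07)
for n,m in(('plate',box&(np.abs(P[...,2]-.0405)<.004)&(hsv[...,1]<60)&(hsv[...,2]>120)),('board',box&(P[...,2]>.012)&(P[...,2]<.046))):
    if m.sum()>50:print(n,m.sum(),cv2.minAreaRect((np.c_[X[m],Y[m]]*1000).astype(np.float32)),np.percentile(X[m],[1,99]),np.percentile(Y[m],[1,99]),np.median(P[m][:,2]))
E
```

```text
time_s: 7.05
tool_pos: [0.5708, -0.0476, 0.2649]
tool_rot: [-179.6, 1.5, 13.2]
force: [-0.6, -1.4, -2.3]
grip_width: 0.025
[ 0.5707746  -0.04757268  0.26487439] [-179.64862504    1.5106706    13.18412297]
plate 13586 ((34.761600494384766, -1.7352790832519531), (135.9816131591797, 99.4320068359375), 0.6618372201919556) [-0.03063613  0.10083854] [-0.0502325   0.04564608] 0.040022376941454135
board 32837 ((18.66644287109375, 0.624267578125), (265.8392028808594, 109.44857788085938), 1.94380784034729) [-0.11014195  0.12499273] [-0.05093723  0.04711559] 0.020668422667805216
```

View pics/w2.png

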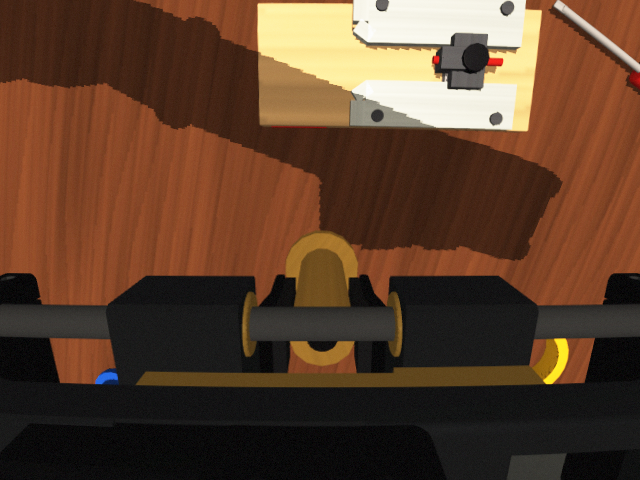

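The view shows the stop block at (462,60), the pin tip at (435,60), the slot between rows 45 and 85, and the bush flange at (322,260). Now I'll measure the slot line and the bush's offset in the grip.

```bash
python3 - <<'E'
import pickle;from h import *
o,c=pickle.load(open('w2.pkl','rb'))
hsv=cv2.cvtColor(c['frame'],cv2.COLOR_BGR2HSV);P=cloud(c,o)
th=np.radians(12.1);Q=P-[.589,.097,0];X=Q[...,0]*np.cos(th)+Q[...,1]*np.sin(th);Y=-Q[...,0]*np.sin(th)+Q[...,1]*np.cos(th)
pl=(P[...,2]>.037)&(P[...,2]<.044)&(hsv[...,1]<70)
r=[]
for x in np.r_[-.028:-.018:.002,-.01:.035:.003]:
    k=pl&(np.abs(X-x)<.0012);y=Y[k];lo=y[(y<0)&(y>-.04)];hi=y[(y>0)&(y<.04)]
    r.append((x,np.percentile(lo,99),np.percentile(hi,1)))
r=np.array(r);print((r*1000).round(1))
g=r[r[:,0]>-.011];g=g[(g[:,2]-g[:,1]<.034)&(g[:,2]-g[:,1]>.024)]
mid=(g[:,1]+g[:,2])/2;p=np.polyfit(g[:,0],mid,1);print('slope deg',np.degrees(p[0]),'y0',p[1]*1000)
# plate mouth edge X
k=pl&(np.abs(Y)>.028)&(np.abs(Y)<.045);print('mouth X',np.percentile(X[k],.5), 'far',np.percentile(X[k],99.5))
b=(P[...,2]>.015)&(P[...,2]<.025)&(hsv[...,1]>40)&(np.abs(Y)<.04)&(X<-.05);print('front X',np.percentile(X[b],.5))
# bush in tool frame
from scipy.spatial.transform import Rotation as Ro
T=(P-o['tool_pos'])@Ro.from_euler('xyz',o['tool_rot'],degrees=True).as_matrix()
br=(hsv[...,0]>12)&(hsv[...,0]<32)&(hsv[...,1]>90)
z=T[...,2];k=br&(z>.1)&(z<.135)&(np.hypot(T[...,0],T[...,1])<.04)
q=T[k];print('flange',len(q),np.percentile(q,[1,50,99],axis=0)*1000)
t=q[(q[:,2]>.108)&(q[:,2]<.119)];print('fl top circle',cv2.minEnclosingCircle((t[:,:2]*1000).astype(np.float32)), t[:,0].mean())
k=br&(z>.06)&(z<.1)&(np.hypot(T[...,0],T[...,1])<.04);q=T[k];print('barrel x,y',np.percentile(q,[2,50,98],axis=0)*1000)
E
```

```text
[[-28.  -20.9  17.9]
 [-26.  -19.3  16.6]
 [-24.  -17.8  15.4]
 [-22.  -16.9  13.2]
 [-20.  -15.6  12.8]
 [-18.  -15.4  13. ]
 [-10.  -15.2  13.2]
 [ -7.  -15.3  13.1]
 [ -4.  -15.3  13.3]
 [ -1.  -15.   13.2]
 [  2.  -15.6  13.3]
 [  5.  -16.2  13.2]
 [  8.  -16.3  13.4]
 [ 11.  -16.2  13.1]
 [ 14.  -16.3  13.5]
 [ 17.  -16.1  13.4]
 [ 20.  -16.4  12.9]
 [ 23.  -16.2  12.5]
 [ 26.  -15.9  13.1]
 [ 29.  -16.   12.8]
 [ 32.  -15.7  12.9]
 [ 35.  -15.7  12.7]]
slope deg -0.7887552865459466 y0 -1.2023142820912276
mouth X -0.03210160157273352 far 0.10144226917906315
front X -0.11218012776936903
flange 2086 [[-21.44978356 -18.95151174 101.00300692]
 [ -0.54625482  -8.54103137 115.94080265]
 [ 20.31321957  11.59488375 122.25613676]]
fl top circle ((-0.5812077522277832, 2.5050625801086426), 21.934595108032227) -0.0005812114362204747
barrel x,y [[-12.67803826 -10.33375734  60.52009109]
 [ -0.17497286  -8.53774735  75.51077249]
 [ 12.36515548  -2.07753134  98.57954341]]
```

```bash
python3 -m creep '[[-0.4,-2,0,-0.006,0.026,0.026,0],[-0.4,-3.5,0,0,0,0,0],[-0.4,-3.5,0,0,0,0,0],[-0.3,-3,0,0,0,0,0],[0,0,0,0,0,0,0],[0,0,0,0,0,0,0]]'
```

```text
time_s: 7.7
tool_pos: [0.5293, 0.0601, 0.2597]
tool_rot: [179.8, 0.4, 10.4]
force: [0.2, -1.3, -2.4]
grip_width: 0.0249
```

```bash
python3 -m creep '[[-0.41,-2.5,0,0.003,0.007,-0.023,0],[0,0,0,0,0,0,0],[0,0,2.5,0,0,0,0],[0,0,3,0,0,0,0],[0,0,2,0,0,0,0],[0,0,0.5,0,0,0,0],[0,0,0,0,0,0,0]]'
```

```text
time_s: 8.4
tool_pos: [0.5221, 0.0776, 0.177]
tool_rot: [179.9, -0.1, 10.9]
force: [-0.3, 0.3, -2.0]
grip_width: 0.0248
```

```bash
python3 -m creep '[[0,-0.66,1.2,0.002,0,-0.014,0],[0,0,1,0,0,0,0],[0,0,0.3,0,0,0,0],[0,0,0,0,0,0,0],[0,0,0,0,0,0,0]]'
python3 - <<'E'
from cell import env,optics;from h import *
o=env.get_obs();c=optics.read_camera("wrist");print(o['tool_pos'],o['tool_rot'],o['force'])
cv2.imwrite('pics/w3.png',c['frame'])
a=optics.read_camera("side");cv2.imwrite('pics/s3.png',np.vstack([cv2.resize(a['frame'][170:280,230:390],(800,550))]))
import pickle;pickle.dump((o,c),open('w3.pkl','wb'))
E
```

```text
time_s: 8.9
tool_pos: [0.5228, 0.0845, 0.1527]
tool_rot: [-179.9, -0.4, 11.7]
force: [-0.2, 0.3, -2.1]
grip_width: 0.0251
[0.52275859 0.08450495 0.15267896] [-179.91710725   -0.37075863   11.69075706] [-0.1740917   0.25428227 -2.08341224]
```

View pics/w3.png

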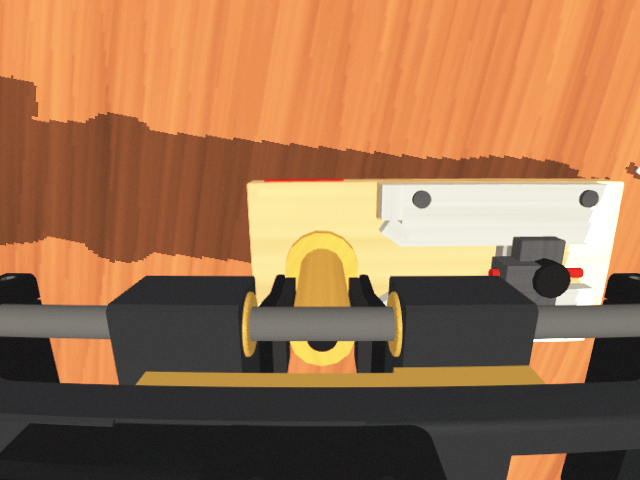

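View pics/s3.png

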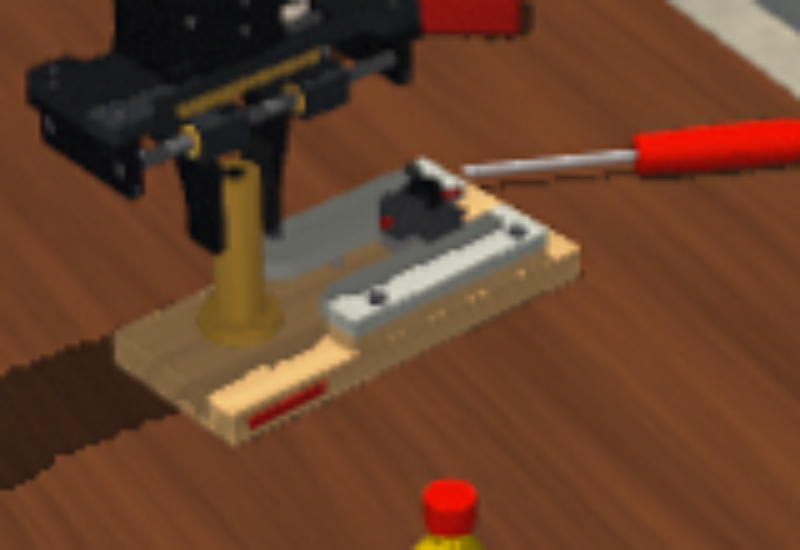

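```bash
python3 -m creep '[[0,0,0.4,0,-0.006,0,0],[0,0,0.2,0,0,0,0],[0,0,0,0,0,0,0]]'; python3 -m creep '[[0,0,0.15,0,0,0,0],[0,0,0,0,0,0,0]]'
python3 - <<'E'
import pickle;from h import *
from scipy.spatial.transform import Rotation as Ro
o,c=pickle.load(open('w3.pkl','rb'))
hsv=cv2.cvtColor(c['frame'],cv2.COLOR_BGR2HSV);P=cloud(c,o)
th=np.radians(11.7);d=P-o['tool_pos'];X=d[...,0]*np.cos(th)+d[...,1]*np.sin(th);Y=-d[...,0]*np.sin(th)+d[...,1]*np.cos(th)
pl=(P[...,2]>.036)&(P[...,2]<.045)&(hsv[...,1]<70)&(Y<.07)
for x in np.r_[.055:.12:.005]:
    y=Y[pl&(np.abs(X-x)<.0015)]
    if len(y)>5:print((x*1000).round(),(np.percentile(y,[2,98])*1000).round(1))
k=pl&(X<.09)&(Y>.03);print('mouth x',np.percentile(X[k],1))
b=(P[...,2]>.014)&(P[...,2]<.026)&(hsv[...,1]>40)&(X>-.05)&(X<.03)&(Y>.02)&(Y<.07);print('far board edge Y',np.percentile(Y[b],99),'front X',np.percentile(X[b],1),'z',np.median(P[b][:,2]))
T=d@Ro.from_euler('xyz',o['tool_rot'],degrees=True).as_matrix();br=(hsv[...,0]>12)&(hsv[...,0]<32)&(hsv[...,1]>90);z=T[...,2]
t=T[br&(z>.110)&(z<.119)&(np.hypot(T[...,0],T[...,1])<.03)];print('flange',cv2.minEnclosingCircle((t[:,:2]*1000).astype(np.float32)))
E
```

```text
time_s: 9.3
tool_pos: [0.5234, 0.0846, 0.1472]
tool_rot: [-179.9, -0.1, 11.7]
force: [-0.3, -0.7, -2.8]
grip_width: 0.0251
time_s: 9.5
tool_pos: [0.5234, 0.0846, 0.1455]
tool_rot: [-179.9, -0.1, 11.7]
force: [0.5, 0.6, -2.1]
grip_width: 0.0248
55.0 [12.9 47.1]
60.0 [13.1 47.3]
65.0 [13.  47.3]
70.0 [13.1 47.3]
75.0 [12.8 47.4]
80.0 [12.9 47.5]
85.0 [13.  47.4]
90.0 [12.9 47.4]
95.0 [13.  47.4]
100.0 [ 1.2 47.5]
105.0 [ 6.1 47.5]
110.0 [ 6.3 47.7]
115.0 [18.3 48.2]
mouth x 0.03431195364001447
far board edge Y 0.04732379433086607 front X -0.04457335451976361 z 0.019535999930978674
flange ((-0.6274409890174866, 2.394657850265503), 21.94427490234375)
```

```bash
python3 -m creep '[[0,-0.05,0.12,0,0,0,0],[0,0,0.08,0,0,0,0],[0,0,0,0,0,0,0]]'
python3 - <<'E'
import pickle;from h import *
for f in('w2.pkl','w3.pkl'):
    o,c=pickle.load(open(f,'rb'))
    hsv=cv2.cvtColor(c['frame'],cv2.COLOR_BGR2HSV);P=cloud(c,o)
    th=np.radians(11.7);d=P-[.5234,.0846,0];X=d[...,0]*np.cos(th)+d[...,1]*np.sin(th);Y=-d[...,0]*np.sin(th)+d[...,1]*np.cos(th)
    k=(P[...,2]>.05)&(P[...,2]<.0615)&(X>.06)&(X<.2)&(np.abs(Y)<.03)&(hsv[...,2]<110)
    print(f,k.sum(),np.percentile(X[k],[1,5,25,50,75,99]),np.percentile(Y[k],[2,98]))
    k=(P[...,2]>.045)&(P[...,2]<.0665)&(X>.06)&(X<.2)&(np.abs(Y)<.03)&(hsv[...,1]>150)&((hsv[...,0]<8)|(hsv[...,0]>172))
    print('pin',k.sum(),np.percentile(X[k],[1,99]),np.median(Y[k]))
E
```

```text
time_s: 9.8
tool_pos: [0.5235, 0.0851, 0.1435]
tool_rot: [-179.9, -0.1, 11.7]
force: [-1.0, 0.2, -1.4]
grip_width: 0.025
w2.pkl 1506 [0.1002105  0.1006693  0.11017828 0.11612472 0.1248847  0.13588153] [-0.02097668  0.01693504]
pin 162 [0.09616648 0.14953117] -0.002226433794882545
w3.pkl 2113 [0.10023009 0.10078947 0.10986067 0.11604973 0.12475306 0.13599185] [-0.0198681   0.01805172]
pin 204 [0.09596242 0.15028444] -0.000447909841582347
```

```bash
python3 -m creep '[[0.5,0,-0.08,0,0,0,0],[0.5,0,0,0,0,0,0],[0.3,0,0,0,0,0,0],[0.3,0,0,0,0,0,0],[0.3,0,0,0,0,0,0],[0.3,0,0,0,0,0,0],[0.3,0,0,0,0,0,0],[0,0,0,0,0,0,0]]'
```

```text
time_s: 10.6
tool_pos: [0.5506, 0.0908, 0.1443]
tool_rot: [-179.9, -0.1, 11.7]
force: [-0.3, 0.2, -2.1]
grip_width: 0.0248
```

```bash
python3 -m creep '[[0.3,0,0,0,0,0,0],[0.3,0,0,0,0,0,0],[0.3,0,0,0,0,0,0],[0.3,0,0,0,0,0,0],[0.3,0,0,0,0,0,0],[0,0,0,0,0,0,0]]'; python3 -m creep '[[0.3,0,0,0,0,0,0],[0.3,0,0,0,0,0,0],[0.3,0,0,0,0,0,0],[0.3,0,0,0,0,0,0],[0.3,0,0,0,0,0,0],[0,0,0,0,0,0,0]]'
```

```text
time_s: 11.2
tool_pos: [0.5664, 0.0942, 0.1443]
tool_rot: [-179.9, -0.1, 11.7]
force: [-0.7, -0.3, -2.4]
grip_width: 0.0251
time_s: 11.8
tool_pos: [0.5824, 0.0976, 0.1442]
tool_rot: [-179.9, -0.1, 11.7]
force: [0.6, -0.2, -2.5]
grip_width: 0.025
```

```bash
for i in 1 2 3 4; do python3 -m creep '[[0.2,0,0,0,0,0,0],[0.2,0,0,0,0,0,0]]' | egrep 'pos|force'; done
```

```text
tool_pos: [0.5864, 0.0983, 0.1442]
force: [0.0, 0.4, -2.6]
tool_pos: [0.5899, 0.099, 0.1439]
force: [-2.6, -0.5, -2.7]
tool_pos: [0.5927, 0.0994, 0.1437]
force: [-3.5, -1.2, 1.6]
tool_pos: [0.5961, 0.1, 0.1438]
force: [-2.9, -1.2, 1.1]
```

```bash
python3 -m creep '[[0.2,0,0,0,0,0,0],[0.2,0,0,0,0,0,0]]'; python3 -m creep '[[0.2,0,0,0,0,0,0],[0.1,0,0,0,0,0,0]]'
```

```text
time_s: 12.8
tool_pos: [0.6002, 0.1009, 0.1438]
tool_rot: [-179.9, 0.4, 11.7]
force: [-2.6, 0.2, -0.3]
grip_width: 0.025
time_s: 13.0
tool_pos: [0.6042, 0.1018, 0.1437]
tool_rot: [-179.9, 0.3, 11.7]
force: [-0.8, -0.6, -0.8]
grip_width: 0.0248
```

```bash
python3 -m creep '[[0.1,0,0,0,0,0,0],[0.1,0,0,0,0,0,0]]'; python3 -m creep '[[0.1,0,0,0,0,0,0],[0.1,0,0,0,0,0,0]]';  python3 -m creep '[[0.08,0,0,0,0,0,0]]'
```

```text
time_s: 13.2
tool_pos: [0.6072, 0.1025, 0.1437]
tool_rot: [-179.9, 0.2, 11.7]
force: [-0.2, -0.5, -2.1]
grip_width: 0.0247
time_s: 13.4
tool_pos: [0.6095, 0.103, 0.1437]
tool_rot: [-179.9, 0.1, 11.7]
force: [-4.4, 0.2, 1.2]
grip_width: 0.0248
time_s: 13.5
tool_pos: [0.6097, 0.1031, 0.1437]
tool_rot: [-179.9, 0.2, 11.7]
force: [-5.3, -2.1, 2.5]
grip_width: 0.0247
```

```bash
python3 -m creep '[[0.1,0,0,0,0,0,0]]';python3 -m creep '[[0.1,0,0,0,0,0,0]]'
python3 - <<'E'
from cell import env,optics;from h import *
o=env.get_obs();print(o['tool_pos'],o['force'])
c=optics.read_camera("wrist");s=optics.read_camera("side")
cv2.imwrite('pics/w4.png',np.hstack([cv2.resize(c['frame'][220:370,280:480],(400,300)),cv2.resize(s['frame'][190:250,270:350],(400,300))]))
import pickle;pickle.dump((o,c),open('w4.pkl','wb'))
E
```

```text
time_s: 13.6
tool_pos: [0.6099, 0.1031, 0.1437]
tool_rot: [-179.9, 0.4, 11.7]
force: [-5.6, -1.8, 1.5]
grip_width: 0.0253
time_s: 13.7
tool_pos: [0.6101, 0.1031, 0.1437]
tool_rot: [-179.9, 0.5, 11.7]
force: [-5.1, -1.0, 1.4]
grip_width: 0.0253
[0.61011426 0.10308312 0.14373702] [-5.14120904 -1.03887397  1.39539677]
```

View pics/w4.png

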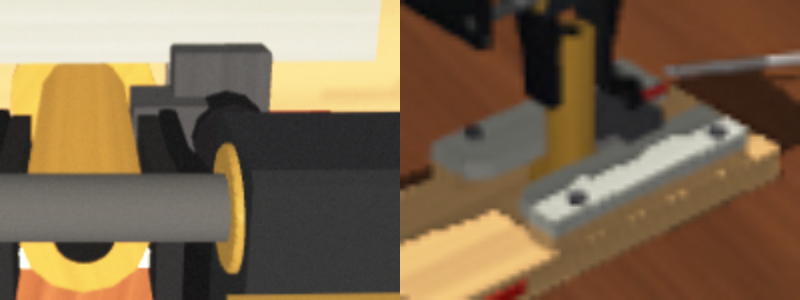

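The barrel meets the block at crop (130,100), the push settled at about 5.5 N, and the 88 mm travel matches the measured block face. Now I'll straighten the tilt and release.

```bash
python3 -m creep '[[0.05,0,0,0,0.006,0,0],[0.05,0,0,0,0,0,0]]' 20; python3 -m creep '[[0,0,0,0,0,0,0.35],[0,0,0,0,0,0,0.5],[0,0,0,0,0,0,0.65],[0,0,0,0,0,0,0.65],[0,0,0,0,0,0,0.65]]'
python3 - <<'E'
from cell import env,optics;from h import *
o=env.get_obs();print(o['tool_pos'],o['force'],o['grip_width'])
c=optics.read_camera("wrist");import pickle;pickle.dump((o,c),open('w5.pkl','wb'))
E
```

```text
time_s: 14.0
tool_pos: [0.6099, 0.103, 0.1437]
tool_rot: [-179.8, 0.3, 11.7]
force: [-3.3, -1.4, -0.2]
grip_width: 0.0254
time_s: 14.5
tool_pos: [0.614, 0.104, 0.1459]
tool_rot: [-179.9, -0.3, 11.7]
force: [-0.3, 0.5, -0.3]
grip_width: 0.0526
[0.61397434 0.10400429 0.14585671] [-0.25746328  0.52534999 -0.30168629] 0.05262647347216616
```

```bash
python3 -m creep '[[-0.3,0.1,0,0,0,0,0.65],[0,0,0,0,0,0,0.65],[0,0,-2,0,0,0,0.65],[0,0,-3,0,0,0,0.65],[0,0,-4,0,0,0,0.65],[0,0,-4,0,0,0,0.65],[0,3,-1,0,0,0,0.65],[0,4,0,0,0,0,0.65],[0,3.5,0,0,0,0,0.65],[0,3,0,0,0,0,0.65],[0,0,0,0,0,0,0.65],[0,0,0,0,0,0,0.65]]'
python3 - <<'E'
from cell import env,optics;from h import *
o=env.get_obs();print(o['tool_pos'],o['tool_rot'])
c=optics.read_camera("wrist");s=optics.read_camera("side")
import pickle;pickle.dump((o,c),open('w6.pkl','wb'))
cv2.imwrite('pics/w6.png',np.hstack([cv2.resize(c['frame'][:280,180:580],(480,336)),cv2.resize(s['frame'][180:250,260:350],(320,336))]))
hsv=cv2.cvtColor(c['frame'],cv2.COLOR_BGR2HSV);P=cloud(c,o)
th=np.radians(11.7);d=P-[.5234,.0846,0];X=d[...,0]*np.cos(th)+d[...,1]*np.sin(th);Y=-d[...,0]*np.sin(th)+d[...,1]*np.cos(th)
r=(X>.05)&(X<.2)&(np.abs(Y)<.03)
k=r&(P[...,2]>.05)&(P[...,2]<.0615)&(hsv[...,2]<110)&(hsv[...,1]<60);print('block',np.percentile(X[k],[1,5]))
k=r&(P[...,2]>.1)&(P[...,2]<.12);print('bush top',cv2.minEnclosingCircle((np.c_[X[k],Y[k]]*1000).astype(np.float32)),np.median(P[k][:,2]))
k=r&(P[...,2]>.055)&(P[...,2]<.1)&(hsv[...,1]>90)&(hsv[...,0]>12)&(hsv[...,0]<32);print('barrel X',np.percentile(X[k],[2,98]))
k=r&(P[...,2]>.045)&(P[...,2]<.0665)&(hsv[...,1]>150)&((hsv[...,0]<8)|(hsv[...,0]>172));print('pin',k.sum(),np.percentile(X[k],[1,99]) if k.sum() else'')
E
```

```text
time_s: 15.75
tool_pos: [0.6381, -0.0334, 0.2913]
tool_rot: [-179.9, -0.3, 11.9]
force: [0.7, -0.4, 0.6]
grip_width: 0.0566
[ 0.63809943 -0.03335908  0.29131959] [-179.8710964    -0.34820401   11.92884647]
block [0.10082476 0.10231973]
bush top ((87.13381958007812, -2.2214858531951904), 13.186835289001465) 0.10958954983167153
barrel X [0.07566313 0.09972783]
pin 154 [0.13618216 0.15394577]
```

View pics/w6.png

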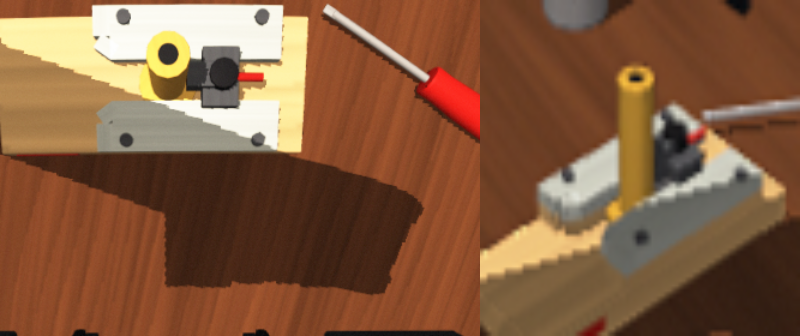

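The bush stands upright at crop (168,60) against the block. The pin's front tip no longer shows, and its rear end has moved from X = 150 to 154 mm, so it is pressed in about 4 mm. That is home, so I'm handing in.

```bash
python3 -c "
from cell import order;print(order.sign_off())"
```

```text
the job is handed in; nothing more can be done
None
```

The brass bush is standing in the jig's slot, flange underneath, bearing against the depth stop. I handed the job in after about 16 s of robot time.

I gripped the bush clear of the blue and purple look-alikes and set it just over the apron. I then slid it 88 mm along the slot and past the spring catches, which pushed back with about 3.5 N. It came up against the stop at about 5.5 N in the readings, well under the 18 N limit. I let go and drew the gripper back, clear of everything.

**Last checks, from the wrist camera after letting go:**
- **Height:** the bush is upright, with its top at 109.6 mm against the expected 110 mm.
- **Contact:** the barrel's leading edge is at about 100.2 mm and the block face at about 100–101 mm, measured along the slot from one reference point.
- **Home pin:** its rear end stands about 4 mm further out than before, so the pin is pressed in.

**Where readings disagreed:**
- **Cameras:** the fixed cameras differed by 5–7 mm on the bush's position at first, so I used close wrist-camera views instead.
- **Slot line:** two estimates of the slot's middle line differed by about 1.3 mm. The bush went in without any noticeable sideways force.
- **Release:** the arm moved about 4 mm forward when the fingers opened. The bush was still home afterwards.

I did not re-measure the other things on the bench at the end. The gripper had no unexpected contact with anything on the way.

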